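Unlock the stick scanner and hold it to the carton's label

ROBOT

A 6-joint arm with a two-finger parallel gripper is mounted at the origin on the work surface. World frame = base frame: x ahead of the robot, y to its left, z up, the work surface at z = 0. Lengths are in m, angles in degrees, forces in N, time in s.
With the tool pointing down it reaches from about 0.4 to 0.825 m from the base axis. Payload 7 kg.
Tool frame: the origin (TCP) lies on the centre line of the jaws, within the pads' length; the fingertips stand 19 mm ahead of it and the grasp point (between the pads) is the TCP (r.tips_ahead is the distance from the TCP to the fingertips, in m); z points along the fingers, y is the line along which they close (so a half turn about z gives the same grasp; the last joint's range is limited). The gripper opens to 88 mm and grips with 3 to 60 N. Pads are 19 mm wide; open, the fingers measure 130 mm over their backs; the gripper's body (78 mm by 193 mm) begins 47 mm behind the grasp point.
Start: joints at [-59.754, 20.546, 0.682, 0, -70.136, -16.507], TCP at [0.16, -0.656, 0.246] pointing down, gripper open.
Joint ranges: [-176.03, 176.03], [-82.01, 121.73], [-58.28, 71.71], [-173.87, 95.51], [-174.79, -0.11], [-173.66, 173.66]. Speed limits (degrees/s): [136.94, 136.94, 172.46, 180, 180, 180].

INTERFACE

Orientations are given as [roll, pitch, yaw] about the fixed x, y, z axes, in that order (R = Rz(yaw) Ry(pitch) Rx(roll)).
In Python, from plant import r, viewer, close_job gives the robot as it stands. The module is installed in compiled form; this text tells all that it offers.
- The arm moves only by the tool arm_command, never from a script. Its arguments are lists of equal length, an entry for each row: "travel": the shift along the world's x, y, z scaled (see below), a list of three; "delta_rot": the turn, a rotation vector about the world's x, y, z scaled (see below), a list of three. In form: {"travel": [[dx, dy, dz], ...], "delta_rot": [[rx, ry, rz], ...]}. A call has 1 to 20 rows; each row is the pose to reach, as a shift and turn from the pose commanded when the call began; what a row does not reach only later rows make up. The controller multiplies each number of a shift by 0.5 m and each number of a turn by 90 degrees. A row lasts 1/8 s, in which the tool goes at most 62.5 mm and 10.7 degrees, less where a joint would pass 70% of its speed; a pose out of reach is approached as far as the arm can. A call with a number of a shift or a turn outside -1 to 1 is refused whole. A call with a gripper value outside its range is refused whole. "grip" is the opening, from 0 (shut) to 1 (fully open), set as the call begins (left out, the last holds). The fingers move at their own pace and stop on an object; "newtons" is the grip in N (left out, the last holds). Time passes only in rows, so rows that repeat a pose let the fingers close. It gives the time, the measured TCP pose, the force, the opening and the grip force at its end, in the units of the state.
- r.get_state(): the state, without advancing time (a new reading comes with each control period).
- viewer.capture(name): name is "side" or "top"; returns a dict with "img" (480x640x3 uint8, red, green, blue), "camera_matrix" (3x3 intrinsics, pixels), "R" (3x3) and "t" (3): a world point X has camera coordinates R X + t. Camera axes: x right, y down, z forward; pixel columns grow to the right and rows downward; lengths in m; the calibration is good to about 2 mm. A picture is of the moment at which its call begins. There is no depth.
- close_job(): hands the job in; it is judged then, once.
The state is a dict: "time_s": time; "joints": joint angles; "qd": joint speeds; "joint_torque": joint torques, N m; "tcp_pos": TCP position; "eef_rot": TCP orientation; "contact_force": force on the tool from outside, world axes, zero at the start; "moment": the same for the moment, N m; "gripper_width": finger opening in m; "gripper_force": force on a finger pad.
Only numpy, scipy, OpenCV 4.12 (cv2) and the standard library are available. Lean on these libraries where they do the work, as an engineer would, in place of code of your own. Each camera call takes 0.05 s, during which the arm holds its last target. There are 200 camera calls.

TASK

Scan the carton: twist the stick scanner in its charging dock until its trigger faces the slot in the dock, draw it straight up out of the dock, then turn it so its nose looks squarely at the middle of the barcode label on the sloping carton, about 8 cm away from it. Do not touch the carton or its rest with the scanner, and leave the bottle, the tape roll and the gift box where they are. Finish while still holding the scanner there, steady in the air: do not put it down or let it go.

Things in the scene. Friction and masses are not known exactly. Their poses are not given: they have to be found in the camera images.
- scanner: Grey stick scanner, loose, a cylinder 34 mm in diameter, 150 mm long, about 200 g, black band at its upper end. Origin: centre of its lower end (nose); z up its axis; it looks along its own -z. At the start it stands nose down, locked in the dock, nose 30 mm and tail 180 mm above the table. Its upper 70 mm are a plain cylinder to grip. It turns freely in the dock about its axis.
- window (a point): The scanning window: centre of the scanner's lower end (same point as the scanner's origin), 30 mm above the table at the start.
- trigger (a point): Outer face of the scanner's black trigger block, 26 mm from the axis towards the scanner's +x. The block is 12 mm wide, 36 mm tall (44 to 80 mm above the nose) and stands 9 mm out of the barrel. At the start it points 0.5 to 1.2 rad clockwise, seen from above, of the dock's slot, so turn it anticlockwise.
- lug (a point): Point on the scanner's locking lug, 21.5 mm from its axis towards its +x, 5.5 mm above the nose: straight below the trigger, hidden in the dock at the start. The lug is 9 mm wide, 9 mm tall (1 to 10 mm above the nose), out to 26 mm from the axis. It holds the scanner down unless it faces the slot within about 0.15 rad.
- dock: Charging dock fixed to the table, a block 90 x 90 mm, 63 mm tall, black below, white above. Origin: centre of its underside; z up. A round bore 38 mm wide goes down its middle to a floor 30 mm above the table. Below its 20 mm thick white cap (43 to 63 mm up) is a wider chamber where the lug can turn. The scanner is clear of the dock when raised more than 33 mm.
- slot (a point): Point in the dock's slot, 21.5 mm from the dock's centre towards its +x, level with the dock's top (63 mm up). The slot is straight, 15 mm wide, cut through the white cap from the bore out to the middle of the dock's +x side; the lug comes up through it.
- rest: Plywood rest fixed to the table, base plate 150 x 160 mm, that carries the carton sloping at 45 degrees. Origin at table height, directly under the middle of the label; x points away from the robot side, z up. With the carton it reaches 160 mm high, from 70 mm in front (-x) to 95 mm behind (+x) of the origin, 160 mm wide.
- carton: Cardboard carton 110 x 150 x 40 mm fixed on the rest. Origin: centre of its underside on the sloping board; its z axis is the outward normal of the face with the label (45 degrees up, towards the robot side), its x points up the slope, its y runs along its 150 mm width.
- label (a point): Centre of the white barcode label (50 x 80 mm) on the carton's sloping face, 115 mm above the table.
- bottle: Clear water bottle with a blue cap, 64 mm in diameter, 190 mm tall, standing loose; origin at the centre of its underside. To be left alone.
- tape: Roll of amber packing tape lying flat, 100 mm in diameter, 48 mm tall, loose; origin at the centre of its underside. To be left alone.
- giftbox: Green gift box 160 x 110 x 60 mm, loose, off to the robot's left; origin at the centre of its underside. To be left alone.

How it is judged (in metres and radians):
On the way, in this order (a step that is already met when the one before it is completed fails the run):
1. while still down in the dock, the scanner is turned so that its lug and trigger face the slot (horizontal distance between lug and slot below 0.006 m and z of window in the frame of dock below 0.07 m), for 0.1 s.
2. the scanner is drawn up clear of the dock (z of window in the frame of dock above 0.08 m), for 0.1 s.
At the end, for the whole second after the job is handed in: The gripper holds the scanner in the air (window more than 90 mm above the table, touching neither dock nor rest nor carton), still, its axis within 0.3 rad of square to the label, the label's middle within 20 mm of the scanner's axis both ways and 40 to 130 mm ahead of its window (x of label in the frame of scanner between -0.02 and 0.02 m and y of label in the frame of scanner between -0.02 and 0.02 m and z of label in the frame of scanner between -0.13 and -0.04 m and angle between the z axis of scanner and the z axis of carton, either way round below 0.3 rad and height (world z) of window above 0.09 m and contact force between the fingers and scanner above 1 N and contact force between scanner and dock below 0.2 N and contact force between scanner and rest below 0.2 N and linear speed of scanner below 0.03 m/s and angular speed of scanner below 0.15 rad/s); the arm keeps its last pose, push and grip.
It fails at once if the scanner knocks the carton or its rest (contact force between scanner and rest above 3 N).
It fails at once if the water bottle is moved more than 30 mm (distance of bottle from where it was at the start of the episode above 0.03 m).
It fails at once if the roll of tape is moved more than 30 mm (distance of tape from where it was at the start of the episode above 0.03 m).
It fails at once if the small gift box is moved more than 30 mm (distance of giftbox from where it was at the start of the episode above 0.03 m).
It also fails if it takes over 45 s, if anything falls off the work surface, if the arm or the gripper's body presses on something with over 40 N, if the wrist force passes 120 N, or if a joint passes its speed limit or range.

## Working session

There is one attempt and no reset: what is moved stays moved. The work goes in short steps, Python scripts to look and compute and a tool call to move; the robot and the scene stay as the last step left them, time stands still between calls to the robot, and variables do not carry over. Pictures are saved under pics/ and viewed, at most 10 in all, crops included, and the job is handed in when it is done.

Besides the shell and the picture viewer there is one more tool, called as a command line: name --argument value ..., lists and objects as JSON in quotes. arm_command: Moves the arm, as the interface text tells. Shifts and turns lie within -1 to 1; 1 stands for 0.5 m of shift or 90 degrees of turn. Its arguments: {"type":"object","properties":{"travel":{"type":"array"},"delta_rot":{"type":"array"},"grip":{"type":"number"},"newtons":{"type":"number"}},"required":["travel","delta_rot"]}

```bash
mkdir -p pics
cat > h.py <<'E'
import numpy as np, cv2
from plant import r, viewer, close_job
def cap(n):
    c=viewer.capture(n); 
    for k in("camera_matrix","R","t","img"): c[k]=np.array(c[k])
    return c
def ray(c,u,v):
    d=c["R"].T@np.linalg.inv(c["camera_matrix"])@np.array([u,v,1.]); return -c["R"].T@c["t"].ravel(), d/np.linalg.norm(d)
def onz(c,u,v,z):
    o,d=ray(c,u,v); return o+d*(z-o[2])/d[2]
def proj(c,X):
    p=c["camera_matrix"]@(c["R"]@np.array(X,float)+c["t"].ravel()); return p[:2]/p[2]
def tri(c1,p1,c2,p2):
    o,d=ray(c1,*p1);q,e=ray(c2,*p2)
    s=np.linalg.lstsq(np.stack([d,-e],1),q-o,rcond=None)[0]
    a=o+d*s[0];b=q+e*s[1]; return (a+b)/2,np.linalg.norm(a-b)
def save(c,name): cv2.imwrite("pics/"+name,c["img"][:,:,::-1])
E
python3 - <<'E'
from h import *
for n in("top","side"):
    c=cap(n); save(c,n+"0.png"); np.savez(n+"0.npz",**{k:c[k] for k in("img","camera_matrix","R","t")})
    print(n,c["camera_matrix"].round(1).tolist(),(-c["R"].T@c["t"].ravel()).round(3),c["R"].round(3).tolist())
print(r.get_state(), r.tips_ahead)
E
```

```text
top [[568.0, 0.0, 325.1], [0.0, 568.0, 245.9], [0.0, 0.0, 1.0]] [0.438 0.118 1.094] [[0.018, -1.0, 0.021], [-0.985, -0.021, -0.17], [0.17, -0.017, -0.985]]
side [[527.2, 0.0, 324.4], [0.0, 527.2, 239.4], [0.0, 0.0, 1.0]] [0.213 0.904 0.653] [[-0.885, -0.466, 0.002], [-0.245, 0.462, -0.852], [0.396, -0.754, -0.523]]
{'time_s': 0.1, 'joints': array([-5.97561369e+01,  2.05886964e+01,  6.39978244e-01, -1.51499744e-02,
       -7.01387480e+01, -1.65065552e+01]), 'qd': array([-0.040772  , -0.15239776,  0.20250189, -0.04318498, -0.014371  ,
        0.04149279]), 'joint_torque': array([-2.74757695e-03, -5.84161520e+01,  2.93754190e+01,  7.01547280e+00,
        1.02704132e-02, -4.58959062e-05]), 'tcp_pos': array([ 0.16015155, -0.65530295,  0.24471636]), 'eef_rot': array([ 1.79912092e+02, -1.11974451e-02, -1.66267841e+02]), 'contact_force': array([-0.14197141, -0.13409749, -0.05635345]), 'moment': array([0.0108216 , 0.04595197, 0.02638137]), 'gripper_force': 0.0, 'gripper_width': 0.08745604424559072} 0.019
```

View pics/top0.png

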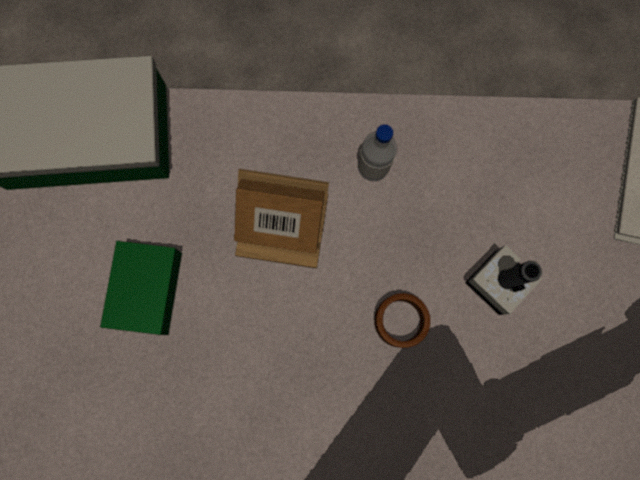

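View pics/side0.png

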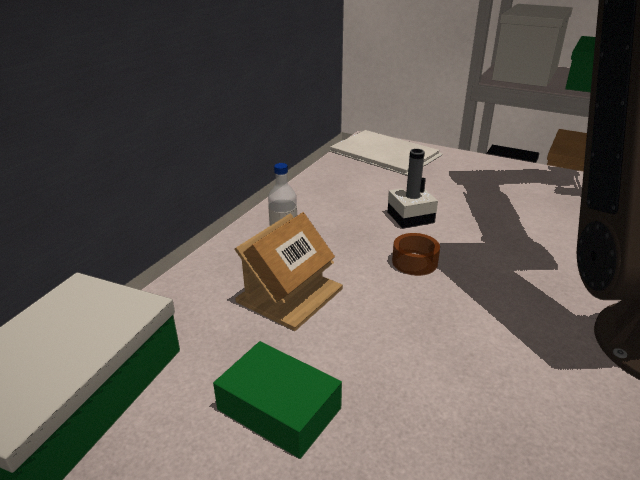

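The top view shows the dock at about (507,280), the scanner tail at (531,270), the label at (277,222), the bottle at (380,150), the tape at (403,320) and the gift box at (140,288). In the side view the scanner tail is at (417,153), the trigger at (423,185), the dock at (412,205) and the label at (296,251). Next I'll zoom in on the dock and measure.

Run:
```python
from h import *
T=dict(np.load("top0.npz"));S=dict(np.load("side0.npz"))
a=cv2.resize(T["img"][235:325,460:550],(400,400),interpolation=cv2.INTER_CUBIC)
b=cv2.resize(S["img"][145:235,370:460],(400,400),interpolation=cv2.INTER_CUBIC)
cv2.imwrite("pics/dock.png",np.clip(np.hstack([a,b])[:,:,::-1].astype(float)*1.6,0,255).astype(np.uint8))
# label: white blob in boxes
def lab(c,x0,y0,x1,y1):
    g=c["img"][y0:y1,x0:x1].astype(int)
    m=((g.min(2)>110)&(g.max(2)-g.min(2)<50)).astype(np.uint8); m=cv2.morphologyEx(m,cv2.MORPH_CLOSE,np.ones((7,7)))
    n,l,st,ce=cv2.connectedComponentsWithStats(m); i=1+np.argmax(st[1:,4])
    cn=cv2.findContours((l==i).astype(np.uint8),0,1)[0][0]; re=cv2.minAreaRect(cn)
    print(st[i],re); return np.array(re[0])+[x0,y0], cv2.boxPoints(re)+[x0,y0]
t,tb=lab(T,248,198,308,245); s,sb=lab(S,270,225,322,275)
print(t,s,tri(T,t,S,s)); print(tb,sb)
print("onz",onz(T,*t,.115),onz(S,*s,.115))
```

```text
[49 18  1  6  6] ((49.0, 20.5), (5.0, 0.0), -90.0)
[  6   7  40  39 830] ((25.79054069519043, 25.506755828857422), (26.388214111328125, 31.851852416992188), 54.462318420410156)
[297.  218.5] [295.7905407  250.50675583] (array([0.6648897 , 0.15438721, 0.08939604]), np.float64(0.009517633821048805))
[[297. 221.]
 [297. 221.]
 [297. 216.]
 [297. 216.]] [[275.16216135 249.02702522]
 [301.08107948 230.51351166]
 [316.41891861 251.98648643]
 [290.50000191 270.5       ]]
onz [0.6547277  0.15163992 0.115     ] [0.64922279 0.1889175  0.115     ]
```

View pics/dock.png

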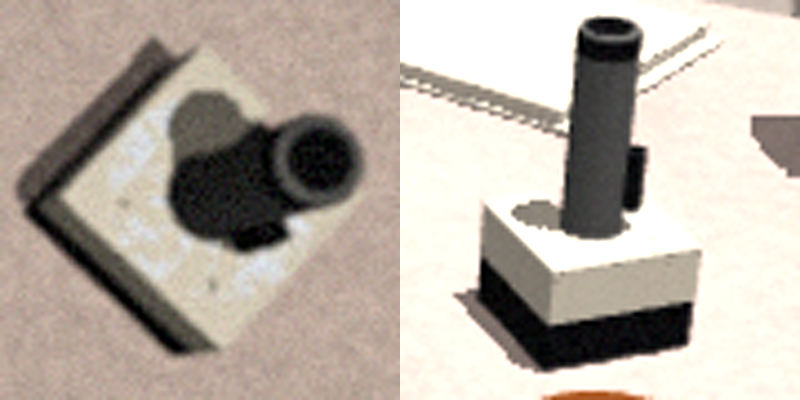

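The crop shows the dock as a diamond. The trigger points towards the lower right in the top view and to the right in the side view. Both visible sides in the side view are uncut, so the slot is on a hidden side. Now I'll measure it.

Run:
```python
from h import *
T=dict(np.load("top0.npz"));S=dict(np.load("side0.npz"))
k=90/400
ct=lambda x,y:(460+x*k-.4,235+y*k-.4); cs=lambda x,y:(370+(x-400)*k-.4,145+y*k-.4)
print("tail",tri(T,ct(317,161),S,cs(611,30)), onz(T,*ct(317,161),.18))
names=dict(L=(60,195),U=(205,45),B=(215,350))
for n,p in names.items(): print(n,onz(T,*ct(*p),.063))
for n,p in dict(sl=(484,200),sf=(553,272),sr=(700,250)).items(): print(n,onz(S,*cs(*p),.063))
print("front/left/right tri", tri(T,ct(60,195),S,cs(553,272)),tri(T,ct(205,45),S,cs(484,200)),tri(T,ct(215,350),S,cs(700,250)))
# trigger: top face outer edge mid z=.110 in both
for z in(.074,.092,.11): print(z,"trig top",onz(T,*ct(262,236),z),"side",onz(S,*cs(636,178),z))
print("trig tri",tri(T,ct(262,236),S,cs(636,178)))
# label masks
g=T["img"][195:250,230:330]; print(g.reshape(-1,3).max(0)); hsv=cv2.cvtColor(g,cv2.COLOR_RGB2HSV)
m=((hsv[...,1]<70)).astype(np.uint8); m=cv2.morphologyEx(m,cv2.MORPH_CLOSE,np.ones((5,5)))
for cn in cv2.findContours(m,0,1)[0]:
    if cv2.contourArea(cn)>200: print(cv2.minAreaRect(cn),cv2.boundingRect(cn))
# others
for n,p in dict(bottlecap=(384,133)).items(): print(n,onz(T,*p,.19))
print("tape",onz(T,403,320,.048))
```

```text
tail (array([ 0.56273432, -0.23467024,  0.17868079]), np.float64(0.0019627524111200914)) [ 0.56161352 -0.23443549  0.18      ]
L [ 0.56108015 -0.17216011  0.063     ]
U [ 0.6252753  -0.23466297  0.063     ]
B [ 0.49866639 -0.23419728  0.063     ]
sl [ 0.6284007  -0.23555489  0.063     ]
sf [ 0.56296495 -0.17141828  0.063     ]
sr [ 0.5009627  -0.23335888  0.063     ]
front/left/right tri (array([ 0.56206489, -0.17191203,  0.06286016]), np.float64(0.0020185943979151126)) (array([ 0.62638897, -0.23394509,  0.06396234]), np.float64(0.0026848348143055597)) (array([ 0.49984251, -0.23389029,  0.0629288 ]), np.float64(0.0024343067510823975))
0.074 trig top [ 0.54465221 -0.25143031  0.074     ] side [ 0.55483959 -0.28126512  0.074     ]
0.092 trig top [ 0.54276963 -0.24490069  0.092     ] side [ 0.54421656 -0.2444246   0.092     ]
0.11 trig top [ 0.54088705 -0.23837107  0.11      ] side [ 0.53359353 -0.20758409  0.11      ]
trig tri (array([ 0.5435043 , -0.24470151,  0.09196775]), np.float64(0.001522190827094632))
[131 124 111]
((46.373199462890625, 26.912944793701172), (45.89280319213867, 23.606731414794922), 7.907163143157959) (24, 13, 47, 29)
((94.5, 27.0), (54.0, 9.0), 90.0) (90, 0, 10, 55)
((3.0, 27.0), (54.0, 6.0), 90.0) (0, 0, 7, 55)
bottlecap [0.78799074 0.00733821 0.19      ]
tape [ 0.48369946 -0.04519752  0.048     ]
```

Run:
```python
from h import *
T=dict(np.load("top0.npz"));S=dict(np.load("side0.npz"))
def q(c,x0,y0,x1,y1):
    g=c["img"][y0:y1,x0:x1]; h=cv2.cvtColor(g,cv2.COLOR_RGB2HSV)
    m=(h[...,1]<75).astype(np.uint8); m=cv2.morphologyEx(m,cv2.MORPH_CLOSE,np.ones((5,5)))
    cn=max([k for k in cv2.findContours(m,0,1)[0] if 0<cv2.boundingRect(k)[0] and 0<cv2.boundingRect(k)[1]],key=cv2.contourArea)
    M=cv2.moments(cn); a=cv2.approxPolyDP(cn,4,True)[:,0]+[x0,y0]
    return np.array([M["m10"]/M["m00"]+x0,M["m01"]/M["m00"]+y0]),a
t,ta=q(T,245,200,308,245); s,sa=q(S,268,222,325,280)
print(t,ta.tolist());print(s,sa.tolist())
print("label",tri(T,t,S,s),onz(T,*t,.115),onz(S,*s,.115))
# trigger hypotheses
A=np.array([.5625,-.2342,0]); W=[]
for c,x0,y0 in((T,480,250),(S,395,145)):
    im=cv2.resize(c["img"][y0:y0+70,x0:x0+70],(400,400),interpolation=cv2.INTER_CUBIC); im=np.clip(im[:,:,::-1]*2.2,0,255).astype(np.uint8).copy()
    for th,col in((240,(0,0,255)),(250,(0,255,0)),(260,(255,0,0))):
        a=np.radians(th);u=np.array([np.cos(a),np.sin(a),0]);v=np.array([-u[1],u[0],0])
        for z in(.074,.11):
            for w in(-.006,.006):
                p=(proj(c,A+.026*u+w*v+[0,0,z])-[x0,y0]+.5)*400/70
                cv2.circle(im,tuple(int(i) for i in p),3,col,-1)
    W.append(im)
cv2.imwrite("pics/trig.png",np.hstack(W))
```

```text
[276.5122684  221.97412786] [[255, 208], [254, 230], [297, 236], [299, 214]]
[295.67473975 250.61695347] [[302, 232], [276, 249], [291, 270], [315, 252]]
label (array([0.64887295, 0.18795472, 0.11402187]), np.float64(0.0021225745736673978)) [0.64766107 0.18746325 0.115     ] [0.64922123 0.18935086 0.115     ]
```

View pics/trig.png

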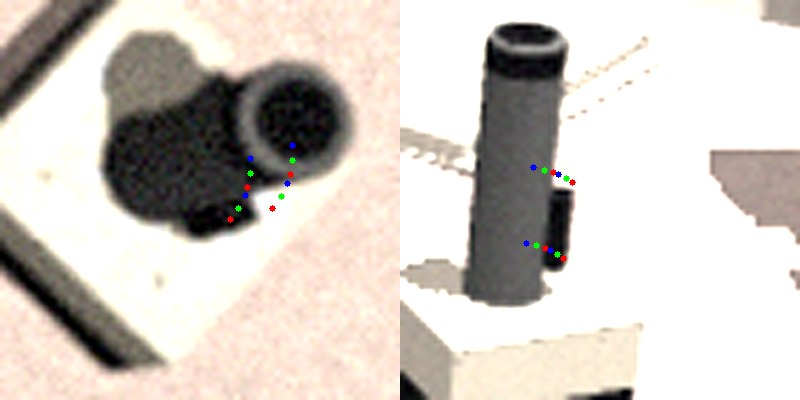

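The trigger points come out below 240°. I need a contrast-stretched zoom with the slot candidates at 225° and 315° marked.

Run:
```python
from h import *
T=dict(np.load("top0.npz"));S=dict(np.load("side0.npz"))
A=np.array([.5625,-.2342,0]); W=[]
def U(th):
    a=np.radians(th);u=np.array([np.cos(a),np.sin(a),0]); return u,np.array([-u[1],u[0],0])
for c,x0,y0 in((T,470,240),(S,380,160)):
    im=cv2.resize(c["img"][y0:y0+80,x0:x0+80],(400,400),interpolation=cv2.INTER_CUBIC)[:,:,::-1].astype(float)
    im=(255*np.clip(im/(200 if c is T else 255),0,1)**.5).astype(np.uint8).copy()
    def dot(X,col):
        p=(proj(c,X)-[x0,y0]+.5)*5; cv2.circle(im,tuple(int(i) for i in p),2,col,-1)
    for th,col in((200,(0,0,255)),(215,(0,255,0)),(230,(255,0,0))):
        u,v=U(th)
        for z in(.074,.11):
            for w in(-.006,.006): dot(A+.026*u+w*v+[0,0,z],col)
    for th in(225,315):
        u,v=U(th)
        for w in(-.0075,.0075): dot(A+.045*u+w*v+[0,0,.063],(255,0,255)); dot(A+.03*u+w*v+[0,0,.063],(255,0,255))
    W.append(im)
cv2.imwrite("pics/trig2.png",np.hstack(W))
```

```text
(no output)
```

View pics/trig2.png

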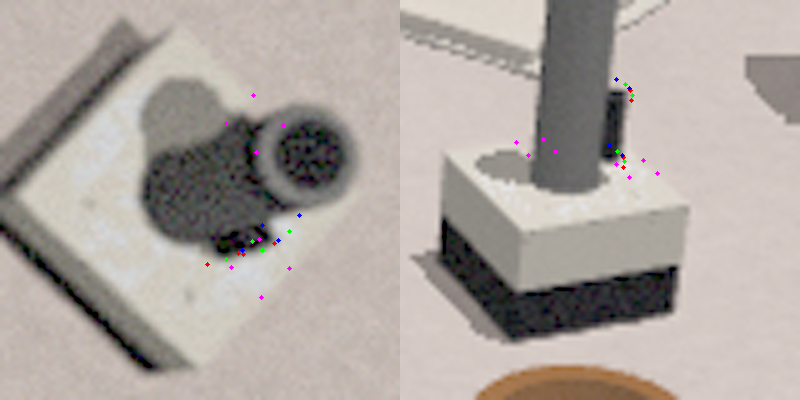

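Run:
```python
from h import *
T=dict(np.load("top0.npz"));S=dict(np.load("side0.npz"))
A=np.array([.5625,-.2342,0])
for nm,c in(("T",T),("S",S)):
  g=cv2.cvtColor(c["img"],cv2.COLOR_RGB2GRAY)
  for th in(45,135,225,315):
    a=np.radians(th);u=np.array([np.cos(a),np.sin(a),0]);v=np.array([-u[1],u[0],0])
    for rr in(.030,.036,.042):
      print(nm,th,rr,[int(cv2.getRectSubPix(g,(1,1),tuple(map(float,proj(c,A+rr*u+w*v+[0,0,.063]))))[0,0]) for w in np.arange(-.028,.029,.004)])
W=[]
for c,x0,y0 in((T,490,250),(S,395,155)):
    im=cv2.resize(c["img"][y0:y0+60,x0:x0+50],(400,480),interpolation=cv2.INTER_NEAREST)[:,:,::-1].astype(float)
    W.append((255*np.clip(im/150,0,1)**.45).astype(np.uint8))
cv2.imwrite("pics/trig3.png",np.hstack(W))
```

```text
T 45 0.03 [59, 55, 57, 56, 52, 78, 126, 132, 138, 139, 138, 137, 136, 134, 130]
T 45 0.036 [125, 111, 112, 119, 136, 135, 132, 133, 137, 132, 135, 129, 135, 129, 128]
T 45 0.042 [123, 120, 122, 125, 123, 125, 120, 125, 122, 120, 117, 121, 117, 114, 113]
T 135 0.03 [130, 114, 121, 131, 135, 135, 137, 130, 128, 130, 126, 130, 128, 129, 122]
T 135 0.036 [126, 131, 127, 124, 133, 132, 125, 126, 131, 135, 126, 125, 128, 130, 127]
T 135 0.042 [128, 128, 128, 131, 131, 124, 127, 129, 127, 128, 126, 123, 122, 121, 121]
T 225 0.03 [124, 130, 130, 133, 132, 131, 107, 57, 7, 9, 26, 107, 69, 21, 42]
T 225 0.036 [123, 128, 132, 131, 131, 134, 138, 136, 130, 118, 109, 137, 133, 123, 99]
T 225 0.042 [129, 127, 128, 127, 125, 133, 135, 131, 122, 126, 130, 126, 123, 123, 124]
T 315 0.03 [45, 43, 44, 49, 48, 22, 4, 13, 13, 46, 58, 54, 56, 54, 58]
T 315 0.036 [5, 10, 15, 13, 22, 49, 25, 12, 25, 79, 113, 97, 87, 98, 118]
T 315 0.042 [8, 2, 7, 6, 6, 38, 38, 67, 108, 121, 127, 128, 125, 123, 122]
S 45 0.03 [84, 82, 83, 86, 96, 115, 151, 201, 185, 184, 182, 184, 188, 181, 182]
S 45 0.036 [90, 90, 97, 131, 
[... 186 characters left out ...]
2, 183, 187, 186, 191, 189, 182, 179, 188]
S 135 0.036 [183, 182, 185, 186, 181, 186, 181, 181, 180, 181, 182, 180, 184, 182, 180]
S 135 0.042 [162, 164, 173, 156, 158, 154, 165, 150, 153, 151, 161, 150, 148, 139, 150]
S 225 0.03 [186, 187, 184, 187, 186, 183, 188, 198, 195, 135, 53, 7, 12, 17, 38]
S 225 0.036 [182, 183, 181, 182, 187, 194, 185, 188, 197, 188, 167, 78, 19, 7, 5]
S 225 0.042 [181, 181, 180, 180, 181, 179, 185, 182, 179, 179, 185, 182, 167, 109, 43]
S 315 0.03 [43, 46, 46, 43, 41, 39, 35, 35, 58, 129, 97, 85, 85, 84, 84]
S 315 0.036 [48, 45, 44, 42, 39, 36, 36, 37, 133, 166, 106, 84, 85, 121, 116]
S 315 0.042 [43, 43, 42, 40, 37, 36, 32, 120, 163, 169, 173, 175, 163, 178, 177]
```

View pics/trig3.png

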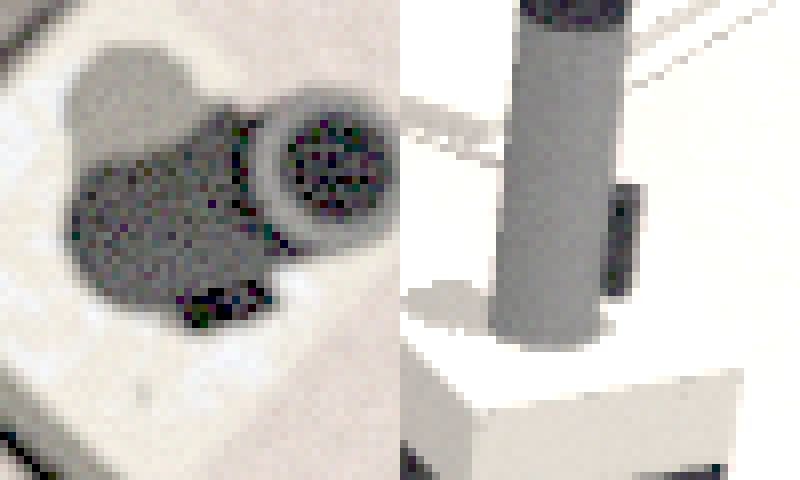

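The top crop shows the trigger block at crop (225,305), on the barrel's lower side. In the side crop its right edge is at (640,183)-(630,297). I'll intersect those corners with their known heights.

Run:
```python
from h import *
T=dict(np.load("top0.npz"));S=dict(np.load("side0.npz"))
A=np.array([.5625,-.2342,0])
f=lambda p:(np.round(np.hypot(*p[:2]-A[:2])*1e3,1) if 0 else (round(1e3*np.hypot(*(p-A)[:2]),1),round(np.degrees(np.arctan2(*(p-A)[1::-1]))%360,1)))
s=lambda x,y:(395+x/8-.5,155+y/8-.5); t=lambda x,y:(490+x/8-.5,250+y/8-.5)
print("side axis check",proj(S,A+[0,0,.18]),proj(S,A+[0,0,.092])); print("barrel at row", s(556,240))
print("S outer edge top/bot",f(onz(S,*s(638,183),.11)),f(onz(S,*s(630,297),.074)), "mid",f(onz(S,*s(634,240),.092)))
for p in((270,285),(270,302)): print("T z.11",p,f(onz(T,*t(*p),.11)))
for p in((200,330),(182,318)): print("T z.074",p,f(onz(T,*t(*p),.074)))
print("T axis crop",[((proj(T,A+[0,0,z])-[490,250]+.5)*8).round() for z in(.063,.074,.092,.11,.18)])
print("tri right edge bottom",[ (X.round(4),f(X)) for X,e in (tri(T,t(200,330),S,s(630,297)),tri(T,t(270,302),S,s(638,183)))])
# label normal: corners, top/side pairs in order
P=[tri(T,a,S,b) for a,b in(((255,208),(302,232)),((254,230),(276,249)),((297,236),(291,270)),((299,214),(315,252)))]
P2=[tri(T,a,S,b) for a,b in(((255,208),(276,249)),((254,230),(291,270)),((297,236),(315,252)),((299,214),(302,232)))]
for Q in(P,P2):
    X=np.array([q[0] for q in Q]);print(X.round(4).tolist(),[round(q[1],4) for q in Q]); n=np.cross(X[2]-X[0],X[3]-X[1]);n/=np.linalg.norm(n);print("n",n,[np.linalg.norm(X[i]-X[i-1]).round(3) for i in range(4)])
# rest base front edge
```

```text
side axis check [417.57484048 150.94820977] [414.18308175 184.73015515]
barrel at row (464.0, 184.5)
S outer edge top/bot (np.float64(145.5), np.float64(209.4)) (np.float64(147.1), np.float64(207.4)) mid (np.float64(146.3), np.float64(208.5))
T z.11 (270, 285) (np.float64(21.1), np.float64(216.7))
T z.11 (270, 302) (np.float64(24.1), np.float64(211.1))
T z.074 (200, 330) (np.float64(25.4), np.float64(202.2))
T z.074 (182, 318) (np.float64(21.6), np.float64(195.1))
T axis crop [array([138., 231.]), array([154., 226.]), array([181., 216.]), array([210., 207.]), array([330., 166.])]
tri right edge bottom [(array([ 0.4795, -0.2428,  0.1003]), (np.float64(83.5), np.float64(185.9))), (array([ 0.4827, -0.2456,  0.1354]), (np.float64(80.6), np.float64(188.1)))]
[[0.6403, 0.2127, 0.1762], [0.6441, 0.2317, 0.1396], [0.6552, 0.1616, 0.047], [0.6521, 0.1431, 0.0897]] [np.float64(0.0354), np.float64(0.0359), np.float64(0.0408), np.float64(0.0344)]
n [-0.99433287 -0.03352399 -0.10088749] [np.float64(0.112), np.float64(0.041), np.float64(0.117), np.float64(0.047)]
[[0.6687, 0.2246, 0.1325], [0.6361, 0.2284, 0.0987], [0.6276, 0.1517, 0.0967], [0.6591, 0.1478, 0.1313]] [np.float64(0.0018), np.float64(0.0011), np.float64(0.0016), np.float64(0.0002)]
n [-0.72346297  0.07129715  0.68667172] [np.float64(0.077), np.float64(0.047), np.float64(0.077), np.float64(0.047)]
```

arm_command --travel '[[0.03,0.03,0],[0.08,0.085,0],[0.14,0.147,0],[0.2,0.21,0],[0.27,0.283,0],[0.34,0.356,0],[0.41,0.43,0],[0.48,0.503,0],[0.55,0.577,0],[0.62,0.65,0],[0.68,0.713,0],[0.735,0.77,0],[0.775,0.813,0],[0.797,0.836,0],[0.805,0.844,0],[0.805,0.844,0],[0.805,0.844,0]]' --delta_rot '[[0,0,0],[0,0,0],[0,0,0],[0,0,0],[0,0,0],[0,0,0],[0,0,0],[0,0,0],[0,0,0],[0,0,0],[0,0,0],[0,0,0],[0,0,0],[0,0,0],[0,0,0],[0,0,0],[0,0,0]]' --grip 1

```text
time_s: 2.22
tcp_pos: [0.5622, -0.2343, 0.2456]
eef_rot: [180.0, -0.0, -166.3]
contact_force: [0.6, -0.1, -0.4]
gripper_width: 0.0876
gripper_force: 0.0
```

Run:
```python
from h import *
S=dict(np.load("side0.npz")); T=dict(np.load("top0.npz"));A=np.array([.5625,-.2342,0])
f=lambda p:(round(1e3*np.hypot(*(p-A)[:2]),1),round(np.degrees(np.arctan2(*(p-A)[1::-1]))%360,1))
s=lambda x,y:(395+(x-400)/8-.5,155+y/8-.5)
print(f(onz(S,*s(638,183),.11)),f(onz(S,*s(630,297),.074)),f(onz(S,*s(634,240),.092)))
print([ (th,((proj(S,A+[.0267*np.cos(np.radians(th)),.0267*np.sin(np.radians(th)),z])-[395,155]+.5)*8+[400,0]).round()) for z in (.074,.11) for th in(185,200,215,230)])
print((proj(S,A+[0,0,.092])-[395,155]+.5)*8+[400,0])
print(r.get_state()["joints"])
```

```text
(np.float64(23.7), np.float64(216.9)) (np.float64(23.8), np.float64(204.3)) (np.float64(23.7), np.float64(211.1))
[(185, array([637., 310.])), (200, array([640., 300.])), (215, array([636., 290.])), (230, array([627., 280.])), (185, array([649., 203.])), (200, array([652., 193.])), (215, array([648., 184.])), (230, array([639., 174.]))]
[557.46465403 241.8412412 ]
[-4.26800778e+00  1.43944143e+01 -8.02979824e+00 -1.04745501e-03
 -6.75797502e+01 -7.20424541e+01]
```

arm_command --travel '[[0.0005,0,-0.03],[0.0005,0,-0.07],[0.0005,0,-0.11],[0.0005,0,-0.15],[0.0005,0,-0.18],[0.0005,0,-0.192],[0.0005,0,-0.192],[0.0005,0,-0.192]]' --delta_rot '[[0,0,0],[0,0,0],[0,0,0],[0,0,0],[0,0,0],[0,0,0],[0,0,0],[0,0,0]]'

```text
time_s: 3.22
tcp_pos: [0.5635, -0.2338, 0.1503]
eef_rot: [-180.0, 0.1, -166.3]
contact_force: [0.3, -0.1, 0.9]
gripper_width: 0.0874
gripper_force: 0.0
```

arm_command --travel '[[0,0,0],[0,0,0],[0,0,0],[0,0,0],[0,0,0],[0,0,0],[0,0,0],[0,0,0]]' --delta_rot '[[0,0,0],[0,0,0],[0,0,0],[0,0,0],[0,0,0],[0,0,0],[0,0,0],[0,0,0]]' --grip 0 --newtons 30

```text
time_s: 4.22
tcp_pos: [0.5631, -0.2337, 0.1495]
eef_rot: [180.0, -0.0, -166.3]
contact_force: [-0.2, -0.3, -0.3]
gripper_width: 0.0337
gripper_force: 30.0
```

arm_command --travel '[[0,0,0],[0,0,0],[0,0,0],[0,0,0],[0,0,0],[0,0,0]]' --delta_rot '[[0,0,0.05],[0,0,0.1],[0,0,0.15],[0,0,0.2],[0,0,0.22],[0,0,0.22]]'

```text
time_s: 4.97
tcp_pos: [0.563, -0.2336, 0.1495]
eef_rot: [180.0, -0.0, -146.5]
contact_force: [0.6, -0.1, 0.4]
gripper_width: 0.0336
gripper_force: 30.0
```

Run:
```python
from h import *
s=r.get_state();print(s["contact_force"],s["moment"],s["joints"].round(1))
W=[]
for n,x0,y0 in(("top",480,240),("side",380,145)):
    c=cap(n); save(c,n+"1.png")
    im=cv2.resize(c["img"][y0:y0+80,x0:x0+80],(400,400),interpolation=cv2.INTER_CUBIC)[:,:,::-1].astype(float)
    W.append((255*np.clip(im/(180),0,1)**.5).astype(np.uint8))
cv2.imwrite("pics/turn1.png",np.hstack(W))
```

```text
[ 0.6344988  -0.06045753  0.38223147] [ 0.4554088   0.07953267 -0.02226216] [ -4.2  18.9 -15.2  -0.  -56.  -52.3]
```

View pics/turn1.png

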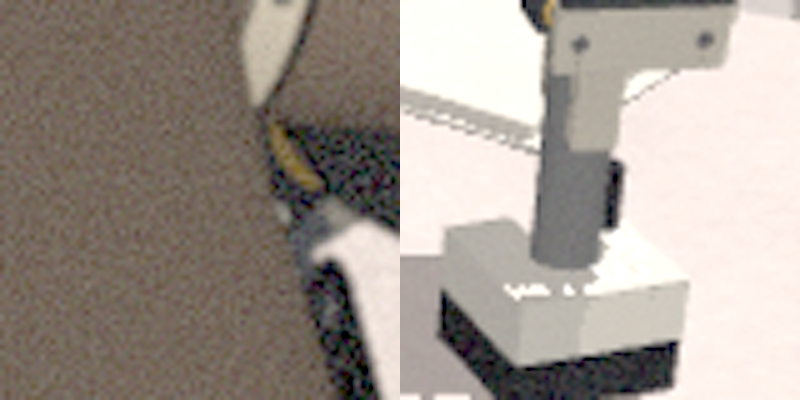

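The side crop shows the trigger has turned to about (615,195), and the top view is blocked by the arm. I'll test for release with a small lift (there is 3 mm of free play below the cap).

arm_command --travel '[[0,0,0.003],[0,0,0.006],[0,0,0.009],[0,0,0.009],[0,0,0.009]]' --delta_rot '[[0,0,0],[0,0,0],[0,0,0],[0,0,0],[0,0,0]]'

```text
time_s: 5.7
tcp_pos: [0.5624, -0.2337, 0.1528]
eef_rot: [179.9, -0.1, -146.5]
contact_force: [1.9, -3.7, -18.0]
gripper_width: 0.0332
gripper_force: 30.0
```

Run:
```python
from h import *
s=r.get_state();print(s["contact_force"],s["moment"])
c=cap("side"); save(c,"s2.png")
x0,y0=395,165
im=cv2.resize(c["img"][y0:y0+60,x0:x0+60],(600,600),interpolation=cv2.INTER_CUBIC)[:,:,::-1].astype(float)
im=np.clip((im-20)*.95,0,255)
cv2.imwrite("pics/s2z.png",im.astype(np.uint8))
```

```text
[  1.89351744  -3.71931538 -18.00537066] [-1.68619002 -1.17434401  0.0939232 ]
```

View pics/s2z.png

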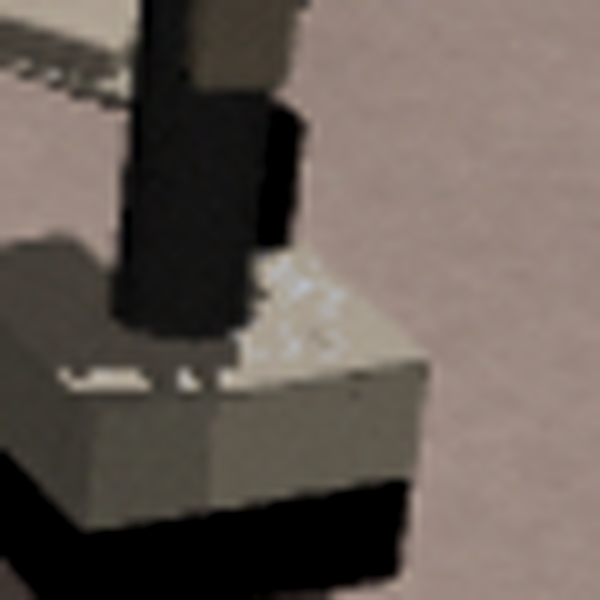

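The side crop shows the back-right cap edge is unbroken, so there is no slot at 225°. The back-left edge drops at crop (70,235)-(110,275), which looks like the slot's notch. I'll check that by projection.

Run:
```python
from h import *
S=dict(np.load("side0.npz")); A=np.array([.563,-.2342,0])
P=lambda X:((proj(S,X)-[395,165]+.5)*10).round().tolist()
def U(th):
    a=np.radians(th);u=np.array([np.cos(a),np.sin(a),0]); return u,np.array([-u[1],u[0],0])
u,v=U(315)
for rr in(.025,.045):
  for w in(-.0075,.0075): print("slot315",rr,w,P(A+rr*u+w*v+[0,0,.063]))
print("corners",[ (th,P(A+.0636*U(th)[0]+[0,0,.063])) for th in(0,90,180,270)])
print("axis",P(A+[0,0,.063]),P(A+[0,0,.095]))
for th in range(215,285,10):
  u,v=U(th);print(th,"top",[P(A+.026*u+w*v+[0,0,.1133]) for w in(-.006,.006)],"bot",[P(A+.026*u+w*v+[0,0,.0773]) for w in(-.006,.006)])
```

```text
slot315 0.025 -0.0075 [168.0, 261.0]
slot315 0.025 0.0075 [114.0, 269.0]
slot315 0.045 -0.0075 [135.0, 228.0]
slot315 0.045 0.0075 [81.0, 235.0]
corners [(0, [-55.0, 255.0]), (90, [94.0, 414.0]), (180, [433.0, 363.0]), (270, [268.0, 209.0])]
axis [184.0, 308.0] [196.0, 191.0]
215 top [[314.0, 127.0], [300.0, 107.0]] bot [[299.0, 261.0], [285.0, 240.0]]
225 top [[311.0, 119.0], [289.0, 99.0]] bot [[296.0, 253.0], [274.0, 232.0]]
235 top [[305.0, 111.0], [276.0, 93.0]] bot [[290.0, 244.0], [261.0, 225.0]]
245 top [[296.0, 104.0], [260.0, 87.0]] bot [[281.0, 237.0], [246.0, 220.0]]
255 top [[284.0, 97.0], [243.0, 83.0]] bot [[269.0, 229.0], [229.0, 215.0]]
265 top [[270.0, 91.0], [225.0, 79.0]] bot [[255.0, 223.0], [211.0, 212.0]]
275 top [[253.0, 85.0], [206.0, 77.0]] bot [[239.0, 218.0], [192.0, 209.0]]
```

The slot's predicted corner at (81,235)-(114,269) matches the notch, so the slot faces 315°. The trigger is now at about 233°. I'll lower the scanner, then turn it about 80° more.

arm_command --travel '[[0,0,-0.005],[0,0,-0.009],[0,0,-0.009],[0,0,-0.009],[0,0,-0.009],[0,0,-0.009],[0,0,-0.009],[0,0,-0.009],[0,0,-0.009],[0,0,-0.009],[0,0,-0.009],[0,0,-0.009],[0,0,-0.009]]' --delta_rot '[[0,0,0],[0,0,0],[0,0,0.05],[0,0,0.1],[0,0,0.15],[0,0,0.2],[0,0,0.25],[0,0,0.3],[0,0,0.35],[0,0,0.4],[0,0,0.45],[0,0,0.45],[0,0,0.45]]'

```text
time_s: 7.38
tcp_pos: [0.5633, -0.2336, 0.1502]
eef_rot: [-179.9, 0.0, -106.0]
contact_force: [-0.3, 0.1, -1.8]
gripper_width: 0.0335
gripper_force: 30.0
```

Run:
```python
from h import *
s=r.get_state();print(s["contact_force"],s["moment"],s["joints"].round(1))
c=cap("side"); save(c,"s3.png")
x0,y0=395,155
im=cv2.resize(c["img"][y0:y0+60,x0:x0+60],(600,600),interpolation=cv2.INTER_CUBIC)[:,:,::-1].astype(float)
cv2.imwrite("pics/s3z.png",(255*np.clip(im/170,0,1)**.5).astype(np.uint8))
```

```text
[-0.31832825  0.14319661 -1.78116631] [ 0.04782379  0.11844439 -0.00919532] [ -4.2  18.8 -15.2   0.  -56.  -11.9]
```

View pics/s3z.png

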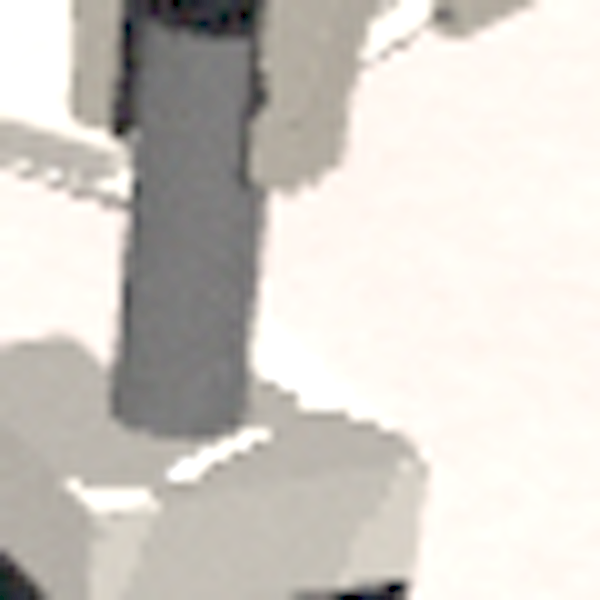

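The trigger is now hidden behind the barrel, which fits about 273°. I'll turn another 41° and test the lift.

arm_command --travel '[[0,0,0],[0,0,0],[0,0,0],[0,0,0],[0,0,0],[0,0,0],[0,0,0],[0,0,0],[0,0,0],[0,0,0],[0,0,0.003],[0,0,0.006],[0,0,0.009],[0,0,0.009]]' --delta_rot '[[0,0,0.05],[0,0,0.1],[0,0,0.15],[0,0,0.2],[0,0,0.25],[0,0,0.3],[0,0,0.35],[0,0,0.4],[0,0,0.45],[0,0,0.45],[0,0,0.45],[0,0,0.45],[0,0,0.45],[0,0,0.45]]'

```text
time_s: 9.18
tcp_pos: [0.5628, -0.2336, 0.1532]
eef_rot: [180.0, 0.0, -65.5]
contact_force: [2.3, -1.5, -12.1]
gripper_width: 0.0337
gripper_force: 30.0
```

Run:
```python
from h import *
s=r.get_state();print(s["contact_force"],s["moment"],s["tcp_pos"],s["joints"].round(1))
c=cap("side"); save(c,"s4.png")
g=cv2.cvtColor(c["img"],cv2.COLOR_RGB2GRAY)
for y in range(168,200,2): print(y,g[y,398:426].tolist())
```

```text
[  2.25660562  -1.53610588 -12.1315444 ] [-0.53285022 -0.99664112  0.07223544] [ 0.56281963 -0.23356547  0.15318902] [ -4.2  18.7 -14.9  -0.  -56.5  28.7]
168 [93, 101, 118, 142, 122, 87, 84, 85, 84, 60, 15, 35, 35, 36, 38, 42, 40, 43, 40, 40, 41, 40, 40, 38, 27, 15, 36, 85]
170 [83, 91, 94, 88, 89, 93, 96, 99, 118, 89, 26, 35, 37, 36, 38, 39, 41, 38, 42, 38, 39, 39, 36, 42, 64, 48, 76, 142]
172 [101, 128, 161, 99, 115, 83, 89, 100, 122, 182, 64, 36, 38, 39, 37, 39, 43, 42, 45, 42, 42, 43, 40, 44, 108, 164, 164, 162]
174 [164, 164, 165, 157, 88, 88, 94, 96, 104, 149, 30, 36, 35, 39, 37, 42, 41, 41, 42, 41, 42, 40, 38, 52, 134, 164, 165, 166]
176 [169, 170, 166, 170, 169, 164, 166, 165, 161, 123, 33, 38, 36, 35, 39, 41, 39, 42, 41, 38, 39, 37, 40, 60, 168, 169, 170, 170]
178 [170, 169, 168, 165, 166, 166, 166, 167, 163, 89, 34, 36, 38, 41, 39, 41, 39, 41, 42, 37, 42, 40, 38, 82, 167, 166, 164, 167]
180 [169, 168, 166, 171, 171, 170, 170, 168, 159, 61, 34, 36, 37, 40, 41, 40, 39, 40, 41, 44, 40, 36, 45, 104, 164, 166, 167, 165]
182 [172, 172, 171, 168, 169, 168, 169, 171, 162, 57, 32, 
[... 370 characters left out ...]
173, 169, 124, 34, 36, 38, 39, 38, 42, 38, 40, 39, 42, 38, 36, 39, 52, 88, 87, 98, 150, 174]
190 [88, 89, 88, 87, 86, 94, 133, 165, 93, 36, 34, 36, 39, 41, 38, 39, 44, 41, 42, 40, 40, 47, 126, 192, 101, 87, 87, 95]
192 [87, 86, 89, 88, 88, 89, 87, 84, 43, 35, 38, 37, 42, 40, 40, 40, 44, 42, 38, 40, 38, 43, 92, 192, 201, 88, 88, 85]
194 [88, 88, 86, 88, 90, 89, 89, 78, 32, 36, 40, 38, 38, 40, 40, 43, 42, 42, 40, 38, 41, 43, 104, 199, 181, 86, 89, 86]
196 [88, 90, 88, 89, 86, 88, 89, 83, 43, 38, 38, 37, 42, 41, 41, 43, 42, 39, 41, 37, 40, 46, 81, 88, 86, 87, 90, 89]
198 [115, 184, 104, 107, 102, 105, 104, 103, 103, 101, 75, 72, 53, 44, 45, 48, 45, 48, 49, 55, 67, 86, 88, 90, 103, 103, 106, 87]
```

Still locked, and the trigger shows on neither side of the barrel. I'll lower it, turn another 7° and try again.

arm_command --travel '[[0,0,-0.006],[0,0,-0.007],[0,0,-0.007],[0,0,-0.007],[0,0,0],[0,0,0.001],[0,0,0.001]]' --delta_rot '[[0,0,0],[0,0,0.04],[0,0,0.08],[0,0,0.08],[0,0,0.08],[0,0,0.08],[0,0,0.08]]'

```text
time_s: 10.1
tcp_pos: [0.5631, -0.2337, 0.1547]
eef_rot: [-180.0, -0.0, -58.3]
contact_force: [0.6, 0.1, -2.1]
gripper_width: 0.0335
gripper_force: 30.0
```

It's free. I'll centre it by a few degrees, hold, then draw it up.

arm_command --travel '[[0,0,0],[0,0,0],[0,0,0],[0,0,0.01],[0,0,0.025],[0,0,0.045],[0,0,0.07],[0,0,0.1],[0,0,0.14],[0,0,0.18],[0,0,0.22],[0,0,0.24],[0,0,0.24]]' --delta_rot '[[0,0,0.03],[0,0,0.045],[0,0,0.045],[0,0,0.045],[0,0,0.045],[0,0,0.045],[0,0,0.045],[0,0,0.045],[0,0,0.045],[0,0,0.045],[0,0,0.045],[0,0,0.045],[0,0,0.045]]'

```text
time_s: 11.72
tcp_pos: [0.5633, -0.2337, 0.2755]
eef_rot: [-179.9, -0.1, -54.2]
contact_force: [-0.2, -0.1, -2.4]
gripper_width: 0.0332
gripper_force: 30.0
```

Run:
```python
from h import *
from scipy.spatial.transform import Rotation as Ro
s=r.get_state();print(s["contact_force"],s["gripper_force"],s["joints"].round(1))
p=np.array(s["tcp_pos"]);R0=Ro.from_euler("xyz",s["eef_rot"],degrees=True)
for z in (.08,.12,.16): print("tail/nose pix",proj(dict(np.load("side0.npz")),p-[0,0,z]))
psi=np.radians(-6); n=np.array([-np.cos(psi)*.7071,-np.sin(psi)*.7071,.7071])
L=np.array([.6489,.188,.1145]); G=L+.2*n
# minimal rotation taking -z to -n
ax=np.cross([0,0,-1],-n); ang=np.arcsin(np.linalg.norm(ax)); rv=ax/np.linalg.norm(ax)*np.degrees(ang)
print("goal",G,"scaled shift",(G-p)/.5,"rotvec scaled",rv/90, Ro.from_rotvec(rv,degrees=True).apply([0,0,-1]),-n)
c=cap("side"); save(c,"s5.png")
```

```text
[-0.24037272 -0.05188248 -2.35152559] 29.99472588300705 [ -4.2  13.4  -5.4   0.  -71.1  40. ]
tail/nose pix [417.79839257 144.7510465 ]
tail/nose pix [416.21212402 160.61639888]
tail/nose pix [414.67780858 175.96213281]
goal [0.50825471 0.20278242 0.25592   ] scaled shift [-0.11009318  0.87292357 -0.03915698] rotvec scaled [-0.05226359 -0.49725488 -0.        ] [ 0.70322643 -0.07391208 -0.70711356] [ 0.70322643 -0.07391208 -0.7071    ]
```

Out of the dock. I'll carry it clear of the tape and carton, then tilt it well back from the carton.

arm_command --travel '[[-0.005,0.02,0.01],[-0.02,0.06,0.03],[-0.04,0.12,0.05],[-0.06,0.19,0.07],[-0.08,0.26,0.09],[-0.1,0.33,0.09],[-0.12,0.4,0.09],[-0.14,0.47,0.09],[-0.16,0.54,0.09],[-0.175,0.61,0.09],[-0.19,0.68,0.09],[-0.2,0.74,0.09],[-0.207,0.8,0.09],[-0.207,0.84,0.09],[-0.207,0.865,0.09],[-0.207,0.873,0.09],[-0.207,0.873,0.09],[-0.207,0.873,0.09]]' --delta_rot '[[0,0,0],[0,0,0],[0,0,0],[0,0,0],[0,0,0],[0,0,0],[0,0,0],[0,0,0],[0,0,0],[0,0,0],[0,0,0],[0,0,0],[0,0,0],[0,0,0],[0,0,0],[0,0,0],[0,0,0],[0,0,0]]'

```text
time_s: 14.02
tcp_pos: [0.4596, 0.2021, 0.3195]
eef_rot: [180.0, -0.0, -54.3]
contact_force: [0.6, 0.2, -1.5]
gripper_width: 0.0335
gripper_force: 30.0
```

arm_command --travel '[[0,0,0],[0,0,0],[0,0,0],[0,0,0],[0,0,0],[0,0,0],[0,0,0],[0,0,0],[0,0,0],[0,0,0],[0,0,0],[0,0,0],[0,0,0]]' --delta_rot '[[-0.003,-0.03,0],[-0.008,-0.075,0],[-0.013,-0.125,0],[-0.018,-0.175,0],[-0.024,-0.225,0],[-0.029,-0.275,0],[-0.034,-0.325,0],[-0.039,-0.375,0],[-0.045,-0.425,0],[-0.05,-0.475,0],[-0.052,-0.497,0],[-0.052,-0.497,0],[-0.052,-0.497,0]]'

```text
time_s: 15.65
tcp_pos: [0.4615, 0.2056, 0.3256]
eef_rot: [-144.0, -28.0, -63.6]
contact_force: [0.5, -0.1, -1.8]
gripper_width: 0.0339
gripper_force: 30.0
```

Run:
```python
from h import *
from scipy.spatial.transform import Rotation as Ro
s=r.get_state();p=np.array(s["tcp_pos"]);z=Ro.from_euler("xyz",s["eef_rot"],degrees=True).as_matrix()[:,2]
print(s["joints"].round(1),"axis",z,s["contact_force"])
G=np.array([.5083,.2028,.2559]);print((G-p)/.5)
for n in("side","top"):
    c=cap(n);save(c,n+"6.png")
    print(n,"pred nose",proj(c,p+.12*z),"tail",proj(c,p-.03*z))
```

```text
[ 64.6 -14.3 -58.2  61.6 -48.8 -72.9] axis [ 0.69558289 -0.07863869 -0.71412912] [ 0.50035844 -0.12331626 -1.81707795]
[ 0.09354572 -0.00563191 -0.13932486]
side pred nose [345.4151736  205.58875388] tail [407.46622413 159.99991091]
top pred nose [263.26418057 270.86369389] tail [244.00881195 340.29809391]
```

arm_command --travel '[[0.006,0,-0.008],[0.016,0,-0.022],[0.028,0,-0.038],[0.04,0,-0.054],[0.052,0,-0.07],[0.064,0,-0.086],[0.076,0,-0.102],[0.087,0,-0.117],[0.094,0,-0.126],[0.097,0,-0.129],[0.097,0,-0.129],[0.097,0,-0.129],[0.097,0,-0.129]]' --delta_rot '[[0,0,0],[0,0,0],[0,0,0],[0,0,0],[0,0,0],[0,0,0],[0,0,0],[0,0,0],[0,0,0],[0,0,0],[0,0,0],[0,0,0],[0,0,0]]'

```text
time_s: 17.38
tcp_pos: [0.5204, 0.2182, 0.2803]
eef_rot: [-145.5, -27.8, -63.4]
contact_force: [0.8, -0.2, -2.0]
gripper_width: 0.0337
gripper_force: 30.0
```

Run:
```python
from h import *
from scipy.spatial.transform import Rotation as Ro
s=r.get_state();p=np.array(s["tcp_pos"]);z=Ro.from_euler("xyz",s["eef_rot"],degrees=True).as_matrix()[:,2]
print(s["joints"].round(1),"axis",z,s["contact_force"],np.abs(s["qd"]).max())
L=np.array([.6489,.188,.1145]); d=L-p; a=d@z; print("along from TCP",a,"lateral",d-a*z,"nose",p+.12*z)
n0=np.array([-.703,.074,.707]);print("angle",np.degrees(np.arccos(-z@n0)))
W=[]
for n,x0,y0 in(("side",270,120),("top",190,180)):
    c=cap(n);save(c,n+"7.png"); im=c["img"][y0:y0+170,x0:x0+160][:,:,::-1].copy().astype(float)
    im=cv2.resize((255*np.clip(im/220,0,1)**.6).astype(np.uint8),(400,425),interpolation=cv2.INTER_CUBIC)
    for X,col in((p+.12*z,(0,0,255)),(p+.04*z,(0,255,0)),(L,(255,0,0)),(p+a*z,(255,0,255))):
        q=(proj(c,X)-[x0,y0]+.5)*2.5; cv2.circle(im,tuple(int(i) for i in q),3,col,-1)
    W.append(im)
cv2.imwrite("pics/final.png",np.hstack(W))
```

```text
[ 49.5  -5.6 -58.2  75.7 -36.3 -77.8] axis [ 0.67856993 -0.09011549 -0.728987  ] [ 0.76150972 -0.20897252 -2.01738684] 0.14050784742606295
along from TCP 0.2107837598479535 lateral [-0.01457177 -0.01121304 -0.01217785] nose [0.60186864 0.20739407 0.19285803]
angle 2.4350622053514726
```

View pics/final.png

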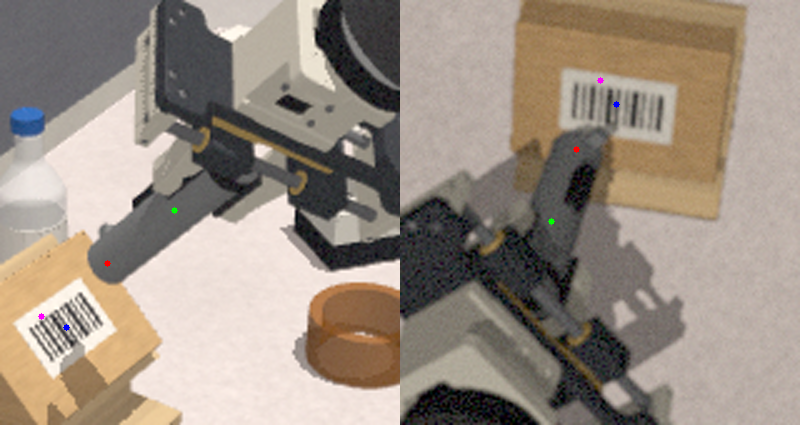

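The final crop shows the nose about 8–9 cm off the carton. The red prediction dot sits on the actual nose, so there was no slip. Joint 3 is at its limit, so the axis misses the label by about 2 cm. I'll use a slightly steeper, closer aim, which is well inside the tolerance.

arm_command --travel '[[0.005,0,0.002],[0.015,-0.002,0.006],[0.025,-0.003,0.01],[0.035,-0.004,0.014],[0.045,-0.005,0.017],[0.054,-0.006,0.02],[0.054,-0.006,0.02],[0.054,-0.006,0.02],[0.054,-0.006,0.02],[0.054,-0.006,0.02]]' --delta_rot '[[0.001,0.01,0],[0.003,0.025,0],[0.005,0.045,0],[0.006,0.06,0],[0.008,0.075,0],[0.009,0.089,0],[0.009,0.089,0],[0.009,0.089,0],[0.009,0.089,0],[0.009,0.089,0]]'

```text
time_s: 18.73
tcp_pos: [0.5474, 0.2149, 0.29]
eef_rot: [-152.9, -23.3, -60.3]
contact_force: [-0.3, -0.3, -2.2]
gripper_width: 0.0337
gripper_force: 30.0
```

```bash
cat > chk.py <<'E'
from h import *
from scipy.spatial.transform import Rotation as Ro
s=r.get_state();p=np.array(s["tcp_pos"]);Q=Ro.from_euler("xyz",s["eef_rot"],degrees=True).as_matrix();z=Q[:,2]
print(s["joints"].round(1),"p",p,"axis",z,s["contact_force"],np.abs(s["qd"]).max())
L=np.array([.6489,.188,.1145]); d=L-p; a=d@z; print("along from TCP",a,"lateral",d-a*z,"nose",p+.12*z)
n0=np.array([-.703,.074,.707]);print("angle",np.degrees(np.arccos(-z@n0)))
E
python3 chk.py
```

```text
[ 51.5  -3.2 -47.7  52.6 -38.6 -56.4] p [0.54740936 0.21485853 0.28995328] axis [ 0.57001687 -0.0798654  -0.81774219] [-0.34784981 -0.2580172  -2.17441949] 0.1698879908806741
along from TCP 0.20347199763932972 lateral [-0.01449183 -0.01060816 -0.00906565] nose [0.61581138 0.20527468 0.19182422]
angle 10.010594740168703
```

arm_command --travel '[[-0.004,-0.003,-0.005],[-0.01,-0.008,-0.014],[-0.018,-0.014,-0.024],[-0.026,-0.02,-0.034],[-0.03,-0.023,-0.04],[-0.03,-0.023,-0.04],[-0.03,-0.023,-0.04],[-0.03,-0.023,-0.04],[-0.03,-0.023,-0.04],[-0.03,-0.023,-0.04]]' --delta_rot '[[0,-0.004,0],[0,-0.01,0],[0,-0.016,0],[0,-0.022,0],[0,-0.022,0],[0,-0.022,0],[0,-0.022,0],[0,-0.022,0],[0,-0.022,0],[0,-0.022,0]]'

```text
time_s: 19.98
tcp_pos: [0.5326, 0.2036, 0.2701]
eef_rot: [-151.0, -24.3, -61.0]
contact_force: [0.1, 0.8, -1.8]
gripper_width: 0.0333
gripper_force: 30.0
```

```bash
cat >> chk.py <<'E'
# actual nose from images: dark-grey barrel near nose, distance check (predicted axis edges)
for n in("side","top"):
    c=cap(n);save(c,n+"8.png");g=cv2.cvtColor(c["img"],cv2.COLOR_RGB2GRAY)
    A,B=proj(c,p+.12*z),proj(c,p+.09*z); u=(B-A)/np.linalg.norm(B-A);v=np.array([-u[1],u[0]])
    for k in(.06,.085,.105): 
        X=proj(c,p+k*z); print(n,k,[int(cv2.getRectSubPix(g,(1,1),tuple(map(float,X+w*v)))[0,0]) for w in range(-16,17,2)])
    print(n,"along past nose",[int(cv2.getRectSubPix(g,(1,1),tuple(map(float,A-w*u)))[0,0]) for w in range(-10,20,2)])
E
python3 chk.py
```

```text
[ 49.4  -4.5 -53.9  62.  -34.9 -64.9] p [0.53259934 0.20358581 0.27006374] axis [ 0.59787324 -0.07971254 -0.79761739] [ 0.14399059  0.75104908 -1.77303428] 0.0688528455398527
along from TCP 0.194855781414237 lateral [-1.98402653e-04 -5.33570714e-05 -1.43385051e-04] nose [0.60434413 0.1940203  0.17434966]
angle 8.06109241307886
side 0.06 [184, 187, 9, 34, 42, 43, 44, 45, 44, 43, 43, 42, 41, 158, 188, 182, 184]
side 0.085 [190, 186, 188, 111, 51, 46, 43, 45, 46, 45, 41, 41, 46, 183, 186, 183, 180]
side 0.105 [185, 183, 146, 56, 53, 48, 48, 44, 43, 42, 43, 41, 44, 177, 181, 182, 184]
side along past nose [48, 43, 43, 45, 44, 43, 44, 44, 62, 137, 134, 200, 181, 97, 99]
top 0.06 [53, 47, 39, 23, 27, 32, 32, 24, 34, 23, 22, 23, 20, 31, 46, 49, 44]
top 0.085 [77, 51, 47, 11, 2, 6, 8, 8, 29, 30, 37, 29, 27, 36, 47, 46, 48]
top 0.105 [91, 46, 42, 16, 2, 10, 3, 16, 32, 36, 30, 29, 28, 44, 43, 35, 37]
top along past nose [32, 32, 31, 33, 34, 35, 30, 34, 34, 43, 70, 77, 77, 68, 59]
```

```bash
python3 -c "
from plant import close_job
print(close_job())"
```

```text
the job is handed in; nothing more can be done
None
```

The scanner is held about 75 mm from the label, its axis through the label's middle and about 8° off square by my measurements; the job is handed in at about 20 s, but the hand-in returned no verdict.

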